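Chock the tray row and open the push-and-turn vitamin tub

TASK

Open the child-resistant vitamin tub in the top of the hair-accessory tray one-handed: first slide the blue door wedge, thin end first, into the gap at the right-hand end of the row (seen from the robot) and drive it in until the three things in the row are packed tight, so that the tub cannot shift or spin. Then push the white cap down hard and, keeping it down, turn it anticlockwise until it is free, lift it off and set it down flat and gently on the bare ledge. Leave the wedge in, the tub and its neighbours standing in the row, and the other things on the ledge where they are.

Things in the scene. Friction and masses are not known exactly. Their poses are not given: they have to be found in the camera images.
- tray: White plastic three-tier stacking tray, fixed. Origin: centre of its underside; x to its back, y to its left end. Top tier: floor 99 mm above the origin, inside x -75..75, y -104..104 mm, walls 3 mm. Back wall and end walls behind x = 8 stand 30 mm above that floor; front lip and end walls ahead of x = -15 only 8 mm (sloping between). Floor in front of the row is empty.
- row_gap (a point): Point on the top tier's floor at the foot of the right end wall, level with the row's front: x 12, y -104 mm in the tray; axes as the tray's. Tub, case and tin (62 x 62 mm each) stand squared along the back, centres near tray x 43, in any order, loose by 22 mm in all: 15 to 18 mm of it is the gap from the last one to this wall (from this point to +y). The wedge goes in here along +x.
- wedge_center (a point): Blue plastic door wedge lying ready on the ledge, 60 g, rather slippery (friction 0.35): 85 mm long (its x), 45 high, 9 thick at the toe (+x end) growing evenly to 30 at the heel. Its -y face is straight along x, to go against the right end wall; the +y face slopes 14 degrees. Point at mid length, height and thickness (19.5 mm): flat face 9.75 mm to its -y, toe 42.5 mm ahead.
- wedge_heel (a point): Middle of the wedge's heel, the 30 mm thick, 45 mm high upright end face to push on (outside is its -x). Driving takes about 3 to 9 N along the tray's x. With the row tight the heel stands about 32 mm in front of the row's front and the wedge's middle is about 11 mm behind row_gap in tray x.
- tub_mouth (a point): Square amber tub in the row, body 62 x 62 x 50 mm, 160 g. Point: centre of the neck's rim, 72 mm above its underside; z up. Three lugs round the neck hold the cap: it cannot turn while up, nor clockwise. Held down and turned anticlockwise (from above) it is free after 40 degrees, meets a stop at 80; at about 60 it lifts straight off, clear once raised 18 mm.
- cap_center (a point): White ribbed round push-and-turn cap on the tub, 53 mm in diameter, 26 high, 25 g, red marks on top. Point on its axis (z up) at half height, 2 mm below the neck's rim when locked; its skirt then ends 7 mm above the tub's shoulder. A spring inside resists: push it down at least 3.5 mm (12 N); it bottoms at 5 mm (15 N). Grip it by its sides.
- case_center (a point): Black silicone headband case with rounded edges, 62 by 62 mm, 46 mm high, about 110 g, standing in the row; the point is at its centre, half-way up.
- tin_center (a point): Square steel tin of hair slides with a pink panel on its lid, 62 by 62 mm, 44 mm high, about 130 g, standing in the row; the point is at its centre, half-way up.
- egg_cup_center (a point): White ceramic egg cup, 49 mm in diameter, 58 mm high, standing on the ledge right of the tray; the point is on its axis, half-way up. Leave alone.
- lipstick_center (a point): Red lipstick tube with a brass band, 21 mm in diameter, 76 mm high, standing upright on the ledge right of the tray; the point is on its axis, half-way up. Leave alone.
- claw_clip_center (a point): Tortoiseshell acrylic claw clip, 75 by 30 mm, 24 mm high, long side along its x, lying on the ledge far right; the point is at its centre, half-way up. Leave alone.
- hairbrush_center (a point): Dark wooden hairbrush, 230 mm long along its x, lying bristles down on the ledge left of the tray, 34 mm high; the point is 20 mm above the ledge, near its middle. Leave alone.
There are look-alikes about, which are no part of the job. There is more than one size of the part that bears wedge_center; the job needs the middle-sized.

How it is judged (in metres and radians):
On the way, in this order (a step that is already met when the one before it is completed fails the run):
1. the wedge is driven into the end gap until the row is packed tight (y of each of tub_mouth, case_center, tin_center in the frame of tray above -0.0535 m and x of wedge_center in the frame of tray above 0.012 m and y of wedge_center in the frame of tray between -0.101 and -0.087 m and z of wedge_center in the frame of tray between 0.117 and 0.126 m), for 0.2 s.
2. the cap is turned anticlockwise while it is held down (angle between the x axis of cap_center and the x axis of tub_mouth, either way round above 0.45 rad and z of cap_center in the frame of tub_mouth below -0.0042 m), for 0.04 s.
3. the cap is lifted clear of the neck (z of cap_center in the frame of tub_mouth above 0.018 m), for 0.1 s.
At the end, for the whole second after the job is handed in: The wedge is on the top floor against the right end wall, driven in until at most about 2.5 mm of slack is left in the row; tub, case and tin stand upright on that floor; the cap lies flat (either way up, within 9 degrees) and still on the bare ledge (all of step 1 and height (world z) of cap_center below 0.018 m and (angle between cap_center's own z axis and vertical below 0.15 rad or angle between cap_center's own z axis and vertical above 2.99 rad) and linear speed of cap below 0.02 m/s and angle between each of tub_mouth, case_center, tin_center's own z axis and vertical below 0.1 rad and z of tub_mouth in the frame of tray below 0.177 m and z of case_center in the frame of tray below 0.128 m and z of tin_center in the frame of tray below 0.127 m); the robot touches nothing.
It fails at once if the egg cup is moved by more than 20 mm or tipped (distance of egg_cup_center from where it was at the start of the episode above 0.02 m or angle between egg_cup_center's own z axis and vertical above 0.5 rad).
It fails at once if the lipstick tube is moved by more than 20 mm or tipped (distance of lipstick_center from where it was at the start of the episode above 0.02 m or angle between lipstick_center's own z axis and vertical above 0.5 rad).
It fails at once if the claw clip or the hairbrush is moved by more than 30 mm (distance of any of claw_clip_center, hairbrush_center from where it was at the start of the episode above 0.03 m).
It fails at once if the tub is tipped or lifted out of the row (angle between tub_mouth's own z axis and vertical above 0.35 rad or z of tub_mouth in the frame of tray above 0.196 m).
It fails at once if the cap is dropped on the ledge (reaches it faster than 0.7 m/s) (height (world z) of cap_center below 0.03 m and linear speed of cap above 0.7 m/s).
It also fails if it takes over 67 s, if anything falls off the work surface, if the arm or the gripper's body presses on something with over 40 N, if the wrist force passes 120 N, or if a joint passes its speed limit or range.

ROBOT

A 7-joint arm with a two-finger parallel gripper is mounted at the origin on the work surface. World frame = base frame: x ahead of the robot, y to its left, z up, the work surface at z = 0. Lengths are in m, angles in degrees, forces in N, time in s.
With the tool pointing down it reaches from about 0.425 to 0.875 m from the base axis. Payload 4.7 kg.
Tool frame: the origin (TCP) lies at the very end of the fingers, on their centre line; the grasp point (between the pads) lies 19 mm behind it; z points along the fingers, y is the line along which they close (so a half turn about z gives the same grasp; the last joint's range is limited). The gripper opens to 87 mm and grips with 3 to 60 N. Pads are 19 mm wide; open, the fingers measure 117 mm over their backs; the gripper's body (75 mm by 190 mm) begins 51 mm behind the grasp point.
Start: joints at [71.797, 18.392, -4.016, 83.108, 1.295, 78.541, -3.26], TCP at [0.212, -0.615, 0.223] pointing down, gripper open.
Joint ranges: [-163.93, 163.93], [-17.29, 119.83], [-79.2, 71.16], [3.27, 140.29], [-89.18, 269.18], [5.43, 117.66], [-154.24, 154.24]. Speed limits (degrees/s): [147.25, 147.25, 180, 180, 180, 180, 180].

INTERFACE

Orientations are given as [roll, pitch, yaw] about the fixed x, y, z axes, in that order (R = Rz(yaw) Ry(pitch) Rx(roll)).
In Python, from cell import telemetry, cams, env gives the robot as it stands.
- The arm moves only by the tool arm_command, never from a script. Its argument "series" is text: rows parted by semicolons, each of 5 numbers parted by spaces: the shift along the tool's x, y, z in mm, then the turn about the tool's z in rad, then the closure in counts, from 0 (fully open) to 255 (shut). A call has 1 to 20 rows; each row shifts and turns the commanded pose from where the row before left it, along the tool's axes as they then stand; what a row does not reach is not made up. A row lasts 1/12 s, in which the tool goes at most 41.7 mm and 7.16 degrees, less where a joint would pass 70% of its speed; a pose out of reach is approached as far as the arm can. A call is refused whole if a number of a shift passes 41.7 or a number of a turn 0.125, either way. A call with a gripper value outside its range is refused whole. The fingers move at their own pace and stop on an object; "squeeze" is the grip in N (left out, the last holds). Time passes only in rows, so rows that do not move let the fingers close. It gives the time, the measured TCP pose, the force, the opening and the grip force at its end, in the units of the state.
- telemetry.get_obs(): the state, without advancing time (a new reading comes with each control period).
- cams.read_camera(name): name is "side" or "top" or "wrist"; returns the picture (384x512x3 uint8, blue, green, red); there is no depth.
- cams.calibration(name): a dict with "K" (3x3 intrinsics, pixels), "origin" and "rotation" of the camera in the world; the wrist camera has in their place "hand_eye" (4x4, takes a point from camera to tool coordinates, whose origin is the TCP and whose axes are the flange's). Camera axes: x right, y down, z forward; pixel columns grow to the right and rows downward; lengths in m; the calibration is good to about 2 mm. The wrist camera is an equidistant fisheye: a pixel r from the principal point sees the ray r / f radians off the axis. A picture is of the moment at which its call begins: read the wrist's pose just before it. calibration takes no time and is no camera call.
- env.sign_off(): hands the job in; it is judged then, once.
The state is a dict: "time_s": time; "qpos": joint angles; "joint_velocities": joint speeds; "effort": joint torques, N m; "tool_pos": TCP position; "tool_rot": TCP orientation; "force": force on the tool from outside, world axes, zero at the start; "wrist_torque": the same for the moment, N m; "grip_width": finger opening in m; "grasp_force": force on a finger pad.
Only numpy, scipy, OpenCV 4.12 (cv2) and the standard library are available. Lean on these libraries where they do the work, as an engineer would, in place of code of your own. Each camera call takes 0.05 s, during which the arm holds its last target. There are 200 camera calls.

## Working session

There is one attempt and no reset: what is moved stays moved. The work goes in short steps, Python scripts to look and compute and a tool call to move; the robot and the scene stay as the last step left them, time stands still between calls to the robot, and variables do not carry over. Pictures are saved under pics/ and viewed, at most 13 in all, crops included, and the job is handed in when it is done.

Besides the shell and the picture viewer there is one more tool, called after "Emit:" as name(argument=value, ...) on one line, values as JSON. arm_command: Moves the arm, as the interface text tells. Its arguments: {"type":"object","properties":{"series":{"type":"string"},"squeeze":{"type":"number"}},"required":["series"]}

```bash
mkdir -p pics; ls
python3 - <<'E'
from cell import telemetry, cams
import cv2, numpy as np
np.set_printoptions(precision=4,suppress=True)
print(telemetry.get_obs())
for n in("side","top","wrist"):print(n,cams.calibration(n))
a=cams.read_camera("top");cv2.imwrite("pics/top0.png",a)
b=cams.read_camera("side");cv2.imwrite("pics/side0.png",b)
E
```

```text
pics
{'time_s': 0.0, 'qpos': array([71.7965, 18.4388, -4.0157, 83.1725,  1.2933, 78.5386, -3.2609]), 'joint_velocities': array([-0.0456,  0.0446,  0.0472,  0.0596,  0.0139,  0.0874,  0.037 ]), 'effort': array([ -0.0005, -49.1291,  -0.4041, -31.2538,  -0.064 ,   0.0436,
         0.0001]), 'tool_pos': array([ 0.2115, -0.6141,  0.2215]), 'tool_rot': array([-179.8953,    0.0038,   19.0122]), 'force': array([ 0.2693, -0.0683, -0.6308]), 'wrist_torque': array([-0.0539, -0.0025, -0.0246]), 'grasp_force': 0.0, 'grip_width': 0.08692514917773628}
side {'K': array([[499.3986,   0.    , 257.3956],
       [  0.    , 499.3986, 195.9653],
       [  0.    ,   0.    ,   1.    ]]), 'origin': array([-0.136 ,  0.6137,  1.0989]), 'rotation': array([-136.2934,    1.0418, -133.4273])}
top {'K': array([[409.8832,   0.    , 248.9371],
       [  0.    , 409.8832, 190.2231],
       [  0.    ,   0.    ,   1.    ]]), 'origin': array([0.3525, 0.0181, 1.3052]), 'rotation': array([-170.7545,   -1.3795,  -89.5999])}
wrist {'K': array([[297.3186,   0.    , 255.4141],
       [  0.    , 297.3186, 197.5179],
       [  0.    ,   0.    ,   1.    ]]), 'hand_eye': array([[ 0.0009, -0.9598, -0.2806,  0.0757],
       [ 1.    ,  0.0003,  0.0021, -0.0015],
       [-0.0019, -0.2806,  0.9598, -0.1625],
       [ 0.    ,  0.    ,  0.    ,  1.    ]])}
```

View pics/top0.png

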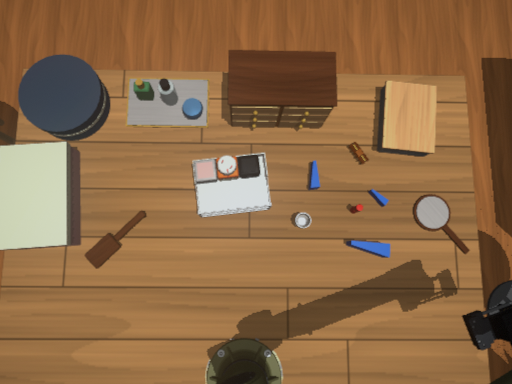

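View pics/side0.png

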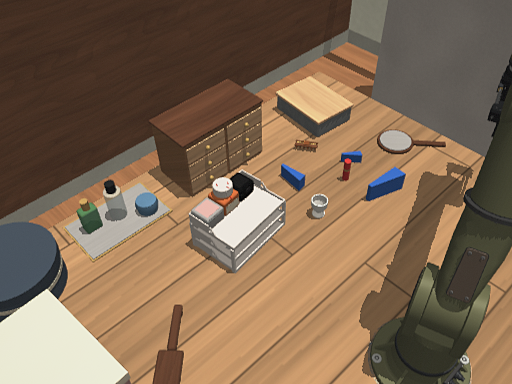

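Three blue wedges show in the top view: (314,175), (378,198) and (369,247). By length the first is the middle-sized one, the second is small and the third large. I'll confirm this in an enlarged crop.

```bash
cat > h.py <<'E'
import numpy as np, cv2
from scipy.spatial.transform import Rotation as R
from cell import telemetry, cams
np.set_printoptions(precision=4,suppress=True)
def ray(n,u,v,obs=None):
    c=cams.calibration(n);K=c["K"]
    x=(u-K[0,2])/K[0,0];y=(v-K[1,2])/K[1,1]
    if n!="wrist":
        return c["origin"],R.from_euler("xyz",c["rotation"],degrees=True).apply([x,y,1])
    r=np.hypot(x,y);d=np.array([np.sin(r)*x/max(r,1e-9),np.sin(r)*y/max(r,1e-9),np.cos(r)])
    H=c["hand_eye"];T=R.from_euler("xyz",obs["tool_rot"],degrees=True)
    return T.apply(H[:3,3])+obs["tool_pos"],T.apply(H[:3,:3]@d)
def at(n,u,v,z,obs=None):
    o,d=ray(n,u,v,obs);return o+d*(z-o[2])/d[2]
def proj(n,p,obs=None):
    c=cams.calibration(n);K=c["K"]
    if n!="wrist":
        q=R.from_euler("xyz",c["rotation"],degrees=True).inv().apply(np.array(p)-c["origin"])
        return K[:2,2]+K[0,0]*q[:2]/q[2]
    H=c["hand_eye"];T=R.from_euler("xyz",obs["tool_rot"],degrees=True)
    q=H[:3,:3].T@(T.inv().apply(np.array(p)-obs["tool_pos"])-H[:3,3])
    t=np.arctan2(np.hypot(*q[:2]),q[2]);return K[:2,2]+K[0,0]*t*q[:2]/np.hypot(*q[:2])
E
python3 - <<'E'
from h import *
a=cv2.imread("pics/top0.png")
cv2.imwrite("pics/c1.png",cv2.resize(a[140:265,185:400],None,fx=3.7,fy=3.7,interpolation=cv2.INTER_CUBIC))
hsv=cv2.cvtColor(a,cv2.COLOR_BGR2HSV);m=cv2.inRange(hsv,(108,150,60),(125,255,255))
for c in cv2.findContours(m,0,1)[0]:
    if cv2.contourArea(c)>20:
        r=cv2.minAreaRect(c);print(r,at("top",*r[0],.02))
E
```

```text
((369.6400146484375, 247.5199737548828), (38.74945068359375, 12.162237167358398), 8.130102157592773) [ 0.3845 -0.3904  0.02  ]
((379.0000305175781, 195.50001525878906), (19.091880798339844, 4.949747085571289), 45.0) [ 0.5494 -0.4273  0.02  ]
((314.5, 174.0), (26.0, 7.0), 90.0) [ 0.6171 -0.2216  0.02  ]
```

View pics/c1.png

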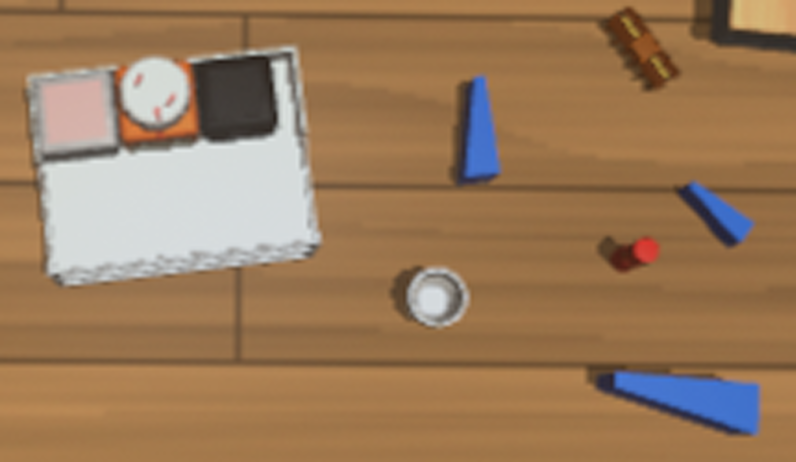

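The crop confirms it. The medium wedge is at full-image (314,175), about 83 mm long with its toe pointing away from the robot. The small one is about 62 mm and the large one about 120 mm. The row, left to right, is tin (pink), tub with white cap (155,92 in the crop), then black case, with the gap at the right end.

Run:
```python
from h import *
from scipy.optimize import least_squares
f=lambda u,v:(185+u/3.7,140+v/3.7)
pts={"BL":(f(27,75),(78,107,129)),"BR":(f(297,47),(78,-107,129)),"FR":(f(318,242),(-78,-107,107)),"FL":(f(50,275),(-78,107,107))}
def w(p,l):
    c,s=np.cos(p[2]),np.sin(p[2]);x,y,z=np.array(l)/1000
    return np.array([p[0]+c*x-s*y,p[1]+s*x+c*y,z])
s=least_squares(lambda p:np.concatenate([proj("top",w(p,l))-np.array(u) for u,l in pts.values()]),[.56,.05,.1])
print("tray",s.x,np.degrees(s.x[2]),s.fun)
for n,(u,v),z in [("toe mid",(479,78),.045),("heelL",(463,180),.045),("heelR",(499,176),.045),("cap",(155,92),.182),("egg",(437,297),.058)]:
    print(n,at("top",*f(u,v),z))
# chest: base front in top (282,127)? ; top front edge corner (232,106)/(336,106)
for z in(.1,.15,.2,.25): print(z,at("top",282,106,z),proj("side",at("top",229,106,z)))
print("base",at("top",282,128,0), at("side",190,191,0))
o=telemetry.get_obs();print(o["tool_pos"])
```

```text
tray [0.5666 0.0412 0.1251] 7.170068053707148 [ 0.2855  0.2689 -0.3741 -0.0879  0.042   0.2039  0.0419 -0.3703]
toe mid [ 0.6536 -0.2176  0.045 ]
heelL [ 0.565  -0.2023  0.045 ]
heelR [ 0.5688 -0.233   0.045 ]
cap [0.6069 0.0546 0.182 ]
egg [ 0.4645 -0.1768  0.058 ]
0.1 [ 0.8137 -0.1099  0.1   ] [180.3978 167.9322]
0.15 [ 0.7945 -0.1046  0.15  ] [182.6022 158.0923]
0.2 [ 0.7754 -0.0993  0.2   ] [184.9514 147.6064]
0.25 [ 0.7563 -0.0939  0.25  ] [187.4599 136.4087]
base [ 0.7755 -0.12    0.    ] [0.8016 0.04   0.    ]
[ 0.2115 -0.6141  0.2216]
```

Emit:
arm_command(series="0 0 0 0.111 0;0 0 0 0.111 0;0 0 0 0.11 0;24 -26.4 1 0 0;24 -26.4 1 0 0;24 -26.4 1 0 0;24 -26.4 1 0 0;24 -26.4 1 0 0;24 -26.4 1 0 0;24 -26.4 1 0 0;24 -26.4 5 0 0;24 -26.4 5 0 0;24 -26.4 5 0 0;24 -26.4 5 0 0;24 -26.4 5 0 0;24 -26.4 5 0 0;24 -26.4 5 0 0;24 -26.4 5 0 0;0 0 0 0 0;0 0 0 0 0")

```text
time_s: 1.77
tool_pos: [0.5727, -0.2153, 0.1745]
tool_rot: [-179.9, 0.1, 0.3]
force: [0.4, -0.3, 0.8]
grip_width: 0.0874
grasp_force: 0.0
```

Run:
```python
from h import *
o=telemetry.get_obs();a=cams.read_camera("wrist");cv2.imwrite("pics/w1.png",a)
print(o["tool_pos"],o["tool_rot"],o["force"])
c,s=np.cos(.122),np.sin(.122)
for l in[(0,0),(0,30),(85,0),(85,9)]:
    p=[.5688+(c*l[0]-s*l[1])/1e3,-.233+(s*l[0]+c*l[1])/1e3,.045];print(l,p,proj("wrist",p,o))
b=cv2.resize(a,None,fx=1.5,fy=1.5,interpolation=cv2.INTER_CUBIC);cv2.imwrite("pics/w1b.png",b)
```

```text
[ 0.5727 -0.2153  0.1745] [-179.896     0.0726    0.3142] [ 0.4083 -0.2791  0.849 ]
(0, 0) [np.float64(0.5688), np.float64(-0.233), 0.045] [273.4597 191.8637]
(0, 30) [np.float64(0.5651490724856235), np.float64(-0.20322298322053117), 0.045] [244.2383 195.1291]
(85, 0) [np.float64(0.653168214208495), np.float64(-0.22265570537593346), 0.045] [264.2818 107.8133]
(85, 9) [np.float64(0.6520729359541821), np.float64(-0.2137226003420928), 0.045] [255.0413 108.8445]
```

View pics/w1b.png

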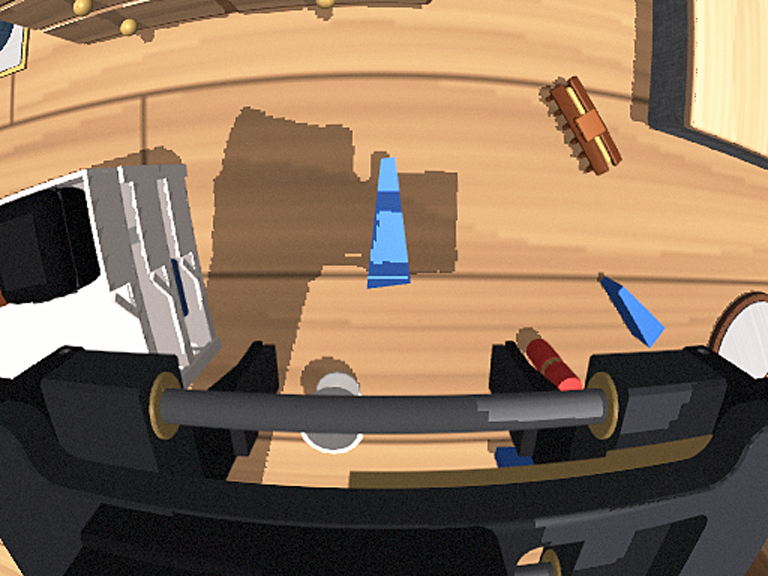

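The wrist view shows the wedge below. Its toe top is at (254..263,105) in native pixels and its heel top edge at about (245..273,187). It sits 3–4 mm farther ahead than the top-view estimate.

Run:
```python
from h import *
o=telemetry.get_obs();a=cv2.imread("pics/w1.png")
cv2.imwrite("pics/w1c.png",cv2.resize(a[95:205,215:305],None,fx=5,fy=5,interpolation=cv2.INTER_NEAREST))
for u,v in[(254,104.7),(262.7,104.7),(273.3,186.5),(245.5,189)]:print(at("wrist",u,v,.045,o))
```

```text
[ 0.655  -0.2158  0.045 ]
[ 0.6551 -0.2242  0.045 ]
[ 0.5732 -0.2355  0.045 ]
[ 0.5705 -0.2073  0.045 ]
```

View pics/w1c.png

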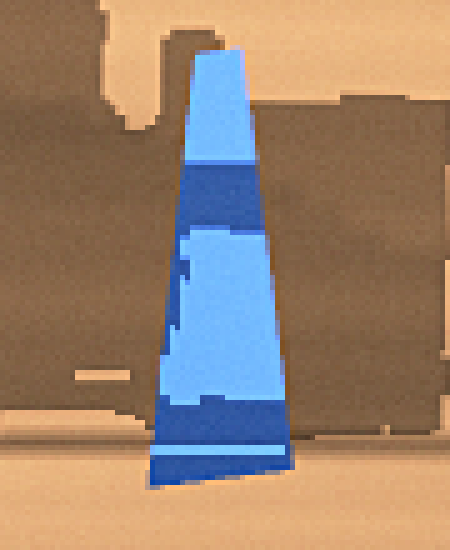

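Emit:
arm_command(series="5.5 2 10 0 0;5.5 2.2 20 0 0;0 0 30 0 0;0 0 30 0 0;0 0 30 0 0;0 0 25 0 0;0 0 15 0 0;0 0 0 0 0;0 0 0 0 255;0 0 0 0 255;0 0 0 0 255;0 0 0 0 255;0 0 0 0 255;0 0 0 0 255;0 0 0 0 255;0 0 0 0 255", squeeze=30)

```text
time_s: 3.15
tool_pos: [0.5829, -0.2229, 0.0158]
tool_rot: [180.0, -0.0, -0.0]
force: [0.5, -0.1, 0.8]
grip_width: 0.0414
grasp_force: 0.0
```

Emit:
arm_command(series="0 0 0 0 255;0 0 0 0 255;0 0 0 0 255;0 0 0 0 255;0 0 0 0 255;0 0 0 0 255")

```text
time_s: 3.65
tool_pos: [0.5828, -0.2227, 0.0155]
tool_rot: [-180.0, 0.0, -0.0]
force: [1.0, 0.6, 0.4]
grip_width: 0.028
grasp_force: 30.0
```

Emit:
arm_command(series="0 0 -10 0 255;0 0 -25 0 255;0 0 -35 0 255;0 0 -35 0 255;0 0 -35 0 255;0 0 -30 0 255;-5.8 -17 -5 0 255;-5.8 -17 0 0 255;-5.8 -17 0 0 255;-5.8 -17 0 0 255;-5.8 -17 0 0 255;-5.8 -17 0 0 255;-5.8 -17 0 0 255;-5.8 -17 0 0 255;-5.8 -17 0 0 255;-5.8 -17 0 0 255;0 0 0 0 255;0 0 0 0 255")

```text
time_s: 5.15
tool_pos: [0.5246, -0.0514, 0.1907]
tool_rot: [180.0, -0.0, 0.1]
force: [0.0, -0.2, -0.6]
grip_width: 0.0284
grasp_force: 30.0
```

Run:
```python
from h import *
o=telemetry.get_obs();a=cams.read_camera("wrist");cv2.imwrite("pics/w2.png",a)
print(o["tool_pos"],o["tool_rot"],o["force"],o["grip_width"])
def w(l,t=(.5666,.0412,.1251)):
    c,s=np.cos(t[2]),np.sin(t[2]);return [t[0]+(c*l[0]-s*l[1])/1e3,t[1]+(s*l[0]+c*l[1])/1e3,l[2]/1e3]
for n,l in dict(BRo=(78,-107,129),BRi=(75,-104,129),BRf=(75,-104,99),gap=(12,-104,99),FR=(-78,-107,107),cap=(43,8,182),wallstep=(8,-107,129)).items():print(n,proj("wrist",w(l),o)-[150,0])
cv2.imwrite("pics/w2b.png",cv2.resize(a[0:260,150:410],None,fx=2.3,fy=2.3,interpolation=cv2.INTER_CUBIC))
```

```text
[ 0.5246 -0.0514  0.1907] [179.9604  -0.021    0.1346] [ 0.0067 -0.2018 -0.6109] 0.028359824212301012
BRo [111.797   38.6472]
BRi [108.2805  42.7985]
BRf [107.8582  50.8523]
gap [116.874  123.0589]
FR [131.9263 225.0464]
cap [-60.9659 108.3669]
wallstep [123.083  129.1755]
```

View pics/w2b.png

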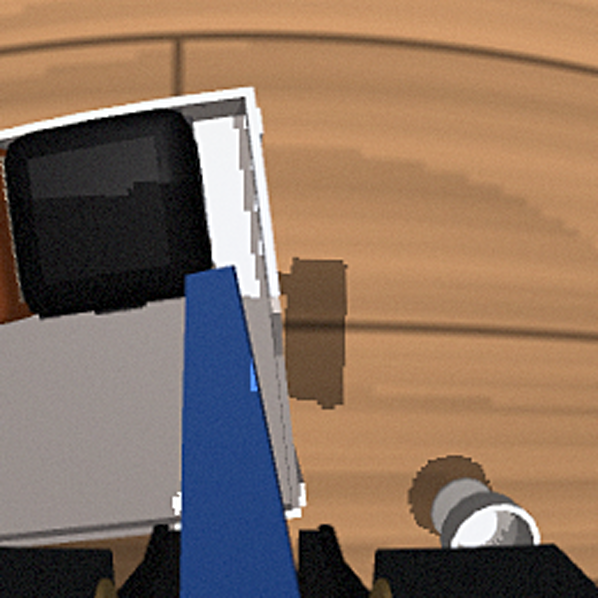

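The view shows the tray's back right corner at crop (110,38) and its front right at (131,224), both within 1.5 px of the prediction. Toe top corners are at (82,120) and (102,116), and the black case's right edge is clear of the gap.

Run:
```python
from h import *
o=telemetry.get_obs()
t=(.5666,.0419,.1251)
def inv(p):
    c,s=np.cos(t[2]),np.sin(t[2]);d=p[:2]-np.array(t[:2]);return 1e3*np.array([c*d[0]+s*d[1],-s*d[0]+c*d[1]])
z=o["tool_pos"][2]-.0155+.045
for n,u,v,zz in[("toeL",188,275,z),("toeR",235,266,z),("flat",290,545,z),("caseR top",208,260,.140),("caseR back",190,130,.14),("casefront",110,303,.14),("BRo",254,88,.129),("FR",302,515,.107)]:
    p=at("wrist",150+u/2.3,v/2.3,zz,o);print(n,p,inv(p))
print(inv(o["tool_pos"]))
```

```text
toeL [ 0.5973 -0.0415  0.2202] [ 20.0224 -86.5936]
toeR [ 0.599  -0.0506  0.2202] [ 20.5692 -95.7968]
flat [ 0.5412 -0.0622  0.2202] [ -38.189  -100.1077]
caseR top [ 0.6002 -0.0416  0.14  ] [ 22.9408 -87.0697]
caseR back [ 0.6414 -0.0361  0.14  ] [ 64.4784 -86.7372]
casefront [ 0.5873 -0.0107  0.14  ] [ 13.985  -54.7979]
BRo [ 0.6578 -0.0559  0.129 ] [  78.3304 -108.441 ]
FR [ 0.5038 -0.0755  0.107 ] [ -76.9094 -108.6505]
[-53.2932 -88.807 ]
```

Emit:
arm_command(series="0 1 0 0.07 255;0 0 20 0 255;0 0 20 0 255;0 0 15 0 255;0 0 10 0 255;0 0 5 0 255;0 0 3 0 255;0 0 0 0 255")

```text
time_s: 5.87
tool_pos: [0.5249, -0.0542, 0.1174]
tool_rot: [180.0, 0.0, -4.1]
force: [-0.1, -0.2, -2.0]
grip_width: 0.0281
grasp_force: 30.0
```

Run:
```python
from h import *
o=telemetry.get_obs();a=cams.read_camera("wrist")
print(o["tool_pos"],o["tool_rot"],o["force"],o["grip_width"])
cv2.imwrite("pics/w3b.png",cv2.resize(a[0:260,150:410],None,fx=2.3,fy=2.3,interpolation=cv2.INTER_CUBIC))
```

```text
[ 0.5249 -0.0542  0.1174] [179.9991   0.0116  -4.0585] [-0.0687 -0.2473 -1.9563] 0.028056301400970183
```

View pics/w3b.png

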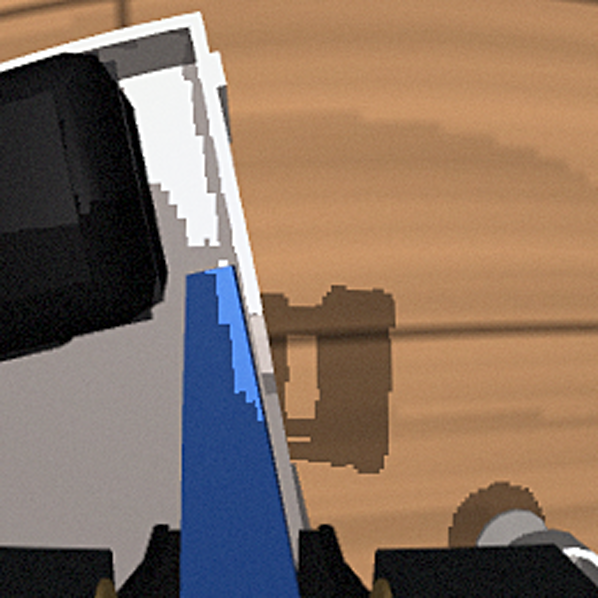

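Emit:
arm_command(series="0 0 2 0 255;5.9 -1.2 0 0 255;5.9 -1.2 0 0 255;0 0 0 0 255;0 0 0 0 110;0 0 0 0 110;0 0 0 0 110;0 0 0 0 110;0 0 0 0 110;0 0 0 0 110;0 0 0 0 110")

```text
time_s: 6.83
tool_pos: [0.5367, -0.0523, 0.1156]
tool_rot: [180.0, -0.0, -4.0]
force: [0.4, -0.1, -0.0]
grip_width: 0.0493
grasp_force: 0.0
```

Emit:
arm_command(series="-10.3 2 0 0 110;-10.3 2.1 0 0 110;-10.3 2 0 0 110;-10.3 2.1 0 0 110;0 0 0 -0.098 255;0 0 0 -0.098 255;0 0 0 0 255;0 0 0 0 255;0 0 0 0 255;0 0 0 0 255;0 0 0 0 255;0 0 0 0 255;0 0 0 0 255", squeeze=10)

```text
time_s: 7.92
tool_pos: [0.4951, -0.0575, 0.1155]
tool_rot: [-180.0, 0.0, 7.2]
force: [-0.5, -0.3, 0.0]
grip_width: 0.002
grasp_force: 0.0
```

```bash
cat >> h.py <<'E'
t=(.5666,.0412,.1251)
def inv(p):
    c,s=np.cos(t[2]),np.sin(t[2]);d=np.array(p[:2])-np.array(t[:2]);return 1e3*np.array([c*d[0]+s*d[1],-s*d[0]+c*d[1]])
E
python3 - <<'E'
from h import *
o=telemetry.get_obs();a=cams.read_camera("wrist")
print(inv(o["tool_pos"]),o["tool_pos"],o["tool_rot"],o["force"],o["grip_width"])
cv2.imwrite("pics/w4b.png",cv2.resize(a[0:290,130:420],None,fx=2,fy=2,interpolation=cv2.INTER_CUBIC))
E
```

```text
[-83.2716 -88.9954] [ 0.4951 -0.0575  0.1155] [-179.9989    0.0084    7.1933] [-0.4799 -0.3372  0.0347] 0.001990701571785797
```

View pics/w4b.png

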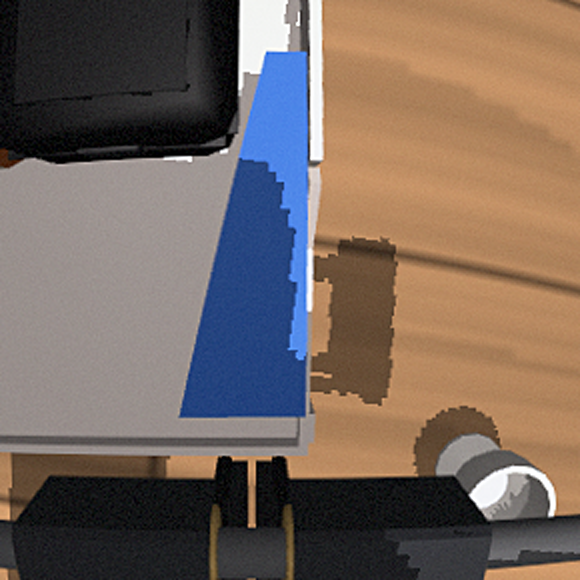

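The wedge lies flat on the floor, straight along the right wall with its toe in the gap. The closed fingers are centred behind its heel, so I'll push now.

Emit:
arm_command(series="7 0 0 0 255;7 0 0 0 255;5 0 0 0 255;3 0 0 0 255;3 0 0 0 255;3 0 0 0 255;3 0 0 0 255;3 0 0 0 255;2 0 0 0 255;2 0 0 0 255;2 0 0 0 255;2 0 0 0 255;0 0 0 0 255")

```text
time_s: 9.05
tool_pos: [0.5371, -0.0523, 0.1155]
tool_rot: [180.0, -0.0, 7.2]
force: [0.3, 1.2, -0.5]
grip_width: 0.0008
grasp_force: 0.0
```

Emit:
arm_command(series="2 0 0 0 255;2 0 0 0 255;2 0 0 0 255;0 0 0 0 255")

```text
time_s: 9.38
tool_pos: [0.5423, -0.0519, 0.1154]
tool_rot: [180.0, 0.1, 7.2]
force: [-3.5, -1.5, 1.0]
grip_width: 0.0003
grasp_force: 1.6
```

Emit:
arm_command(series="1.5 0 0 0 255;1.5 0 0 0 255;0 0 0 0 255")

```text
time_s: 9.63
tool_pos: [0.545, -0.0516, 0.1153]
tool_rot: [180.0, 0.1, 7.2]
force: [-4.2, -2.3, 2.1]
grip_width: 0.001
grasp_force: 2.4
```

Emit:
arm_command(series="1.5 0 0 0 255;1.5 0 0 0 255;0 0 0 0 255")

```text
time_s: 9.88
tool_pos: [0.5481, -0.0512, 0.1153]
tool_rot: [180.0, 0.1, 7.2]
force: [-4.0, -2.3, 2.0]
grip_width: 0.0004
grasp_force: 2.3
```

Emit:
arm_command(series="1.5 0 0 0 255;1.5 0 0 0 255;0 0 0 0 255")

```text
time_s: 10.13
tool_pos: [0.5503, -0.0509, 0.1153]
tool_rot: [180.0, 0.2, 7.2]
force: [-7.3, -2.7, 3.4]
grip_width: 0.0002
grasp_force: 3.6
```

Emit:
arm_command(series="1.5 0 0 0 255;1.5 0 0 0 255;0 0 0 0 255")

```text
time_s: 10.38
tool_pos: [0.5513, -0.0508, 0.1152]
tool_rot: [180.0, 0.4, 7.2]
force: [-13.0, -3.0, 8.0]
grip_width: 0.0003
grasp_force: 6.3
```

Emit:
arm_command(series="1.5 0 0 0 255;1.5 0 0 0 255;0 0 0 0 255")

```text
time_s: 10.63
tool_pos: [0.5515, -0.0507, 0.1148]
tool_rot: [180.0, 0.8, 7.2]
force: [-18.1, -3.2, 11.4]
grip_width: 0.0006
grasp_force: 10.0
```

Emit:
arm_command(series="-6 0 0 0 255;-14 0 0 0 255;-16 0 -10 0 255;0 0 -30 0 0;0 0 -35 0 0;0 0 -35 0 0;0 0 -35 0 0;17.7 -16.7 -5 0 0;17.7 -16.7 0 0 0;17.7 -16.7 0 0 0;17.7 -16.7 0 0 0;17.7 -16.7 0 0 0;17.7 -16.7 0 0 0;0 0 0 0.105 0;0 0 0 0.105 0;0 0 0 0.105 0;0 0 0 0.105 0;0 0 0 0.105 0;0 0 0 0 0;0 0 0 0 0")

```text
time_s: 12.3
tool_pos: [0.6153, 0.0594, 0.2658]
tool_rot: [-179.9, -0.1, -22.7]
force: [0.9, -0.2, 0.7]
grip_width: 0.0866
grasp_force: 0.0
```

Run:
```python
from h import *
o=telemetry.get_obs();a=cams.read_camera("wrist");b=cams.read_camera("top")
print(inv(o["tool_pos"]),o["tool_pos"],o["tool_rot"],o["force"],o["grip_width"])
cv2.imwrite("pics/w5.png",a);cv2.imwrite("pics/top5.png",b)
print(proj("wrist",[.6079,.0575,.182],o))
A=cv2.resize(a,None,fx=1.25,fy=1.25)
cv2.imwrite("pics/w5b.png",A)
```

```text
[50.6269 12.0269] [0.6153 0.0594 0.2658] [-179.9058   -0.0779  -22.6641] [ 0.8948 -0.1642  0.7388] 0.08658906374361777
[260.7673 208.0626]
```

View pics/w5b.png

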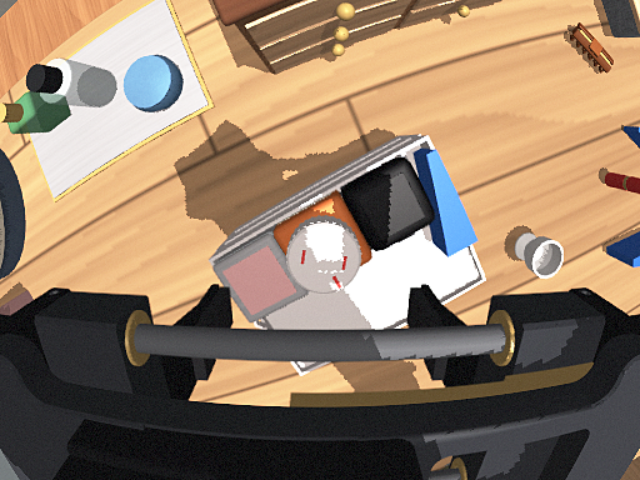

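The row is packed tight, with the wedge in along the right wall. The cap is a circle centred near (323,255) in the enlarged view, which is (258.4,204) native.

Run:
```python
from h import *
o=telemetry.get_obs()
p=at("wrist",258.4,204,.182,o);print("cap",p,inv(p), R.from_euler("xyz",o["tool_rot"],degrees=True).inv().apply(p-o["tool_pos"])*1e3)
for u,v in[(258.4-29.6,204),(258.4+29.6,204)]:print(inv(at("wrist",u,v,.182,o)))
for n,u,v in[("heelR",475,238),("heelL",445,254),("toeL",416,152),("toeR",431,148)]:print(n,inv(at("wrist",u/1.25,v/1.25,.144,o)))
b=cv2.imread("pics/top5.png")
```

```text
cap [0.6118 0.0577 0.182 ] [46.9065 10.6821] [-2.481   2.7197 83.6993]
[59.7066 33.0385]
[ 34.0457 -11.7017]
heelR [ -14.6596 -101.979 ]
heelL [-13.757  -72.3527]
toeL [ 72.8175 -87.4841]
toeR [ 70.006 -99.886]
```

Run:
```python
from h import *
o=telemetry.get_obs();a=cams.read_camera("wrist")
print(o["tool_pos"],o["tool_rot"])
for n,u,v,z in[("BRo",430,136,.129),("FR",485,277,.107),("BL",213,262,.129)]:
    print(n,inv(at("wrist",u/1.25,v/1.25,z,o)))
old=cv2.imread("pics/w5.png");print(np.abs(a.astype(int)-old).mean())
g=cv2.cvtColor(a,cv2.COLOR_BGR2GRAY)
# project circles for candidate centres
for tx,ty in((43,11),):
    for zc,n in((.182,"top"),(.156,"skirt")):
        c,s=np.cos(t[2]),np.sin(t[2])
        P=[]
        for k in np.linspace(0,2*np.pi,9)[:-1]:
            x,y=(tx+26.5*np.cos(k))/1e3,(ty+26.5*np.sin(k))/1e3
            q=proj("wrist",[t[0]+c*x-s*y,t[1]+s*x+c*y,zc],o);P.append(q)
        P=np.array(P)*1.25;print(n,P.min(0),P.max(0))
```

```text
[0.6151 0.0591 0.2657] [-179.9404   -0.0452  -22.7048]
BRo [  76.7774 -107.744 ]
FR [ -74.4243 -106.4285]
BL [ 74.1725 104.9742]
5.2673594156901045
top [288.5297 224.0369] [361.5101 293.5544]
skirt [291.2299 216.4222] [357.8732 280.4425]
```

Emit:
arm_command(series="-3 2.2 10 0 0;-3 2.3 20 0 0;0 0 25 0 0;0 0 25 0 0;0 0 15 0 0;0 0 8 0 0;0 0 0 0 0;0 0 0 0 255;0 0 0 0 255;0 0 0 0 255;0 0 0 0 255;0 0 0 0 255;0 0 0 0 255;0 0 0 0 255;0 0 0 0 255;0 0 0 0 255;0 0 0 0 255", squeeze=55)

```text
time_s: 13.87
tool_pos: [0.6084, 0.0586, 0.1633]
tool_rot: [-179.8, -0.1, -22.8]
force: [3.8, 4.0, -0.3]
grip_width: 0.0522
grasp_force: 55.0
```

Emit:
arm_command(series="0 0 2 0 255;0 0 2 0 255;0 0 2 0 255;0 0 2 0 255;0 0 0 0 255;0 0 0 0 255")

```text
time_s: 14.37
tool_pos: [0.6085, 0.0585, 0.1582]
tool_rot: [-179.9, -0.2, -22.8]
force: [-2.1, 4.1, 14.7]
grip_width: 0.0525
grasp_force: 55.0
```

Emit:
arm_command(series="0 0 2 0 255;0 0 1 0 255;0 0 0 -0.1 255;0 0 0 -0.1 255;0 0 0 -0.1 255;0 0 0 -0.1 255;0 0 0 -0.1 255;0 0 0 -0.1 255;0 0 0 0 255")

```text
time_s: 15.12
tool_pos: [0.6103, 0.058, 0.158]
tool_rot: [179.9, -0.5, 11.8]
force: [-3.9, 1.8, 24.1]
grip_width: 0.0521
grasp_force: 55.0
```

Emit:
arm_command(series="0 0 0 -0.1 255;0 0 0 -0.1 255;0 0 0 -0.1 255;0 0 0 -0.1 255;0 0 0 -0.06 255;0 0 0 0 255")

```text
time_s: 15.62
tool_pos: [0.6105, 0.0576, 0.158]
tool_rot: [179.7, -0.4, 38.0]
force: [-3.3, 1.7, 25.2]
grip_width: 0.0523
grasp_force: 55.0
```

Run:
```python
from h import *
o=telemetry.get_obs();a=cams.read_camera("top")
print(o["tool_rot"],o["wrist_torque"],o["force"])
w=cams.read_camera("wrist");cv2.imwrite("pics/w6.png",w)
cv2.imwrite("pics/w6b.png",cv2.resize(w,None,fx=1.25,fy=1.25))
```

```text
[179.6938  -0.3857  37.9992] [0.5071 0.7539 0.0825] [-3.3382  1.7341 25.1711]
```

View pics/w6b.png

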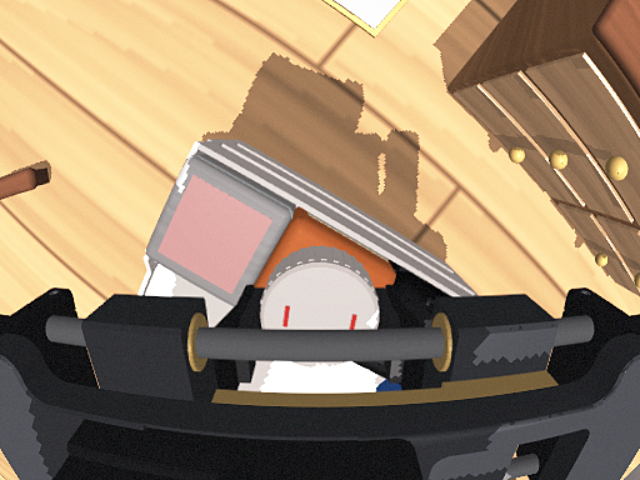

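The red marks at (286,316) and (353,321) keep their place relative to the gripper, so the cap has turned with it by about 60 degrees. Next I'll lift.

Emit:
arm_command(series="0 0 -4 0 255;0 0 -4 0 255;0 0 -4 0 255;0 0 -4 0 255;0 0 -5 0 255;0 0 -5 0 255;0 0 -7 0 255;0 0 -7 0 255;0 0 -10 0 255;0 0 0 0 255;0 0 0 0 255")

```text
time_s: 16.63
tool_pos: [0.6078, 0.0566, 0.2025]
tool_rot: [179.9, -0.0, 37.8]
force: [0.4, 0.4, -0.6]
grip_width: 0.0523
grasp_force: 55.0
```

Emit:
arm_command(series="0 0 -10 0 255;-17.3 21 0 0 255;-17.3 21 0 0 255;-17.3 21 0 0 255;-17.3 21 0 0 255;-17.3 21 0 0 255;-17.3 21 0 0 255;-17.3 21 0 0 255;-17.3 21 0 0 255;-17.3 21 0 0 255;-17.3 21 0 0 255;0 0 10 0 255;0 0 25 0 255;0 0 30 0 255;0 0 30 0 255;0 0 30 0 255;0 0 25 0 255;0 0 15 0 255;0 0 10 0 255;0 0 0 0 255")

```text
time_s: 18.3
tool_pos: [0.598, -0.2147, 0.0341]
tool_rot: [-179.8, 0.1, 37.9]
force: [-0.9, 0.2, -0.3]
grip_width: 0.0524
grasp_force: 55.0
```

Run:
```python
from h import *
o=telemetry.get_obs();a=cams.read_camera("side");b=cams.read_camera("top")
print(o["tool_pos"],o["tool_rot"],o["force"])
cv2.imwrite("pics/s7b.png",np.hstack([cv2.resize(a[130:260,150:350],None,fx=2,fy=2),cv2.resize(b[130:260,180:380],None,fx=2,fy=2)]))
```

```text
[ 0.598  -0.2147  0.0341] [-179.7817    0.1308   37.8667] [-0.9041  0.168  -0.2678]
```

View pics/s7b.png

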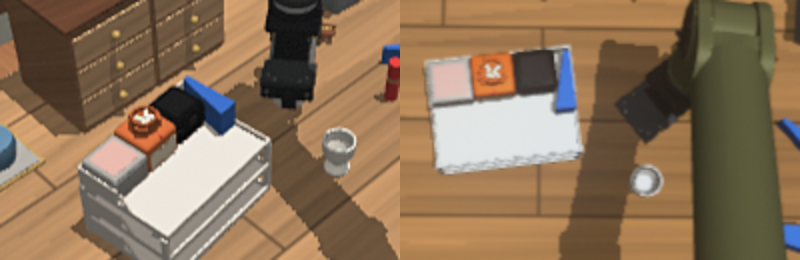

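The tub's amber neck is bare, the row is tight, the wedge is in, and the cap is in the gripper. That was the tenth and last picture. I'll lower the cap slowly and watch the force.

Emit:
arm_command(series="0 0 8 0 255;0 0 6 0 255;0 0 5 0 255;0 0 3 0 255;0 0 2 0 255;0 0 1 0 255;0 0 0 0 255")

```text
time_s: 18.98
tool_pos: [0.5996, -0.2152, 0.0113]
tool_rot: [-180.0, 0.0, 37.9]
force: [1.3, -0.5, -0.9]
grip_width: 0.0521
grasp_force: 55.0
```

Emit:
arm_command(series="0 0 1.5 0 255;0 0 1 0 255;0 0 0 0 255;0 0 0 0 255")

```text
time_s: 19.32
tool_pos: [0.5997, -0.2152, 0.0091]
tool_rot: [180.0, 0.0, 37.9]
force: [0.4, 0.2, -0.7]
grip_width: 0.0526
grasp_force: 55.0
```

Emit:
arm_command(series="0 0 1 0 255;0 0 1 0 255;0 0 0 0 255;0 0 0 0 255")

```text
time_s: 19.65
tool_pos: [0.5998, -0.2153, 0.0072]
tool_rot: [180.0, -0.0, 37.9]
force: [-0.5, -0.7, 1.2]
grip_width: 0.0526
grasp_force: 55.0
```

Emit:
arm_command(series="0 0 1 0 255;0 0 0 0 255;0 0 0 0 255")

```text
time_s: 19.9
tool_pos: [0.5999, -0.2153, 0.0072]
tool_rot: [180.0, 0.0, 37.9]
force: [-2.7, 1.7, 6.4]
grip_width: 0.0523
grasp_force: 55.0
```

The cap is touching the ledge. I'll open the gripper, then lift away.

Emit:
arm_command(series="0 0 -1 0 255;0 0 0 0 100;0 0 0 0 60;0 0 0 0 0;0 0 0 0 0;0 0 0 0 0;0 0 0 0 0;0 0 0 0 0;0 0 0 0 0;0 0 -5 0 0;0 0 -15 0 0;0 0 -30 0 0;0 0 -35 0 0;0 0 -35 0 0;0 0 -30 0 0;0 0 0 0 0;0 0 0 0 0")

```text
time_s: 21.32
tool_pos: [0.6016, -0.2155, 0.1612]
tool_rot: [179.7, -0.2, 37.9]
force: [-0.3, 0.3, -0.5]
grip_width: 0.0874
grasp_force: 0.0
```

Run:
```python
from h import *
o=telemetry.get_obs();a=cams.read_camera("wrist")
print(o["tool_pos"],o["tool_rot"],o["force"],o["grip_width"])
b=cams.read_camera("wrist");hsv=cv2.cvtColor(b,cv2.COLOR_BGR2HSV)
m=cv2.inRange(hsv,(0,0,140),(180,60,255))
for c in cv2.findContours(m,0,1)[0]:
    if cv2.contourArea(c)>200:
        x=cv2.minAreaRect(c);print(np.round(x[0]),np.round(x[1]),at("wrist",*x[0],.026,o))
print("cap pred",proj("wrist",[.6,-.2153,.026],o),proj("wrist",[.6265,-.2153,.026],o),proj("wrist",[.6,-.2418,.026],o))
```

```text
[ 0.6016 -0.2155  0.1612] [179.6691  -0.1749  37.8715] [-0.2673  0.2906 -0.4787] 0.08736471389341849
[255. 186.] [51. 50.] [ 0.6024 -0.2133  0.026 ]
[130. 112.] [ 13. 124.] [ 0.5863 -0.0611  0.026 ]
[112. 105.] [ 17. 155.] [ 0.5805 -0.0383  0.026 ]
[44. 93.] [103. 192.] [0.5418 0.0532 0.026 ]
cap pred [254.7805 188.772 ] [270.7444 168.9118] [274.661  203.7415]
```

The cap lies on the ledge where I set it, a round 51x50 px blob at the expected pixel (255,186). The gripper is 150 mm above it and touching nothing.

```bash
python3 -c "
from cell import env
print(env.sign_off())"
```

```text
the job is handed in; nothing more can be done
None
```

I drove the middle-sized wedge in until the row was tight, pushed and turned the cap free, and set it flat on the ledge. The job is handed in at about 21 s of the 67 s, and sign-off returned no verdict.

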